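# Fit the keyed tube head on the shaker drive

## Task

Fit the yellow tube head onto the blue shaker's upright drive shaft: pick it up by its hub, turn it until the two keyways in its bore line up with the two red keys of the shaft, and lower it gently, still held, until its plate is fully home on the dark drive disc; then let go. Leave the grey tube head (it has no keyways) and the amber bottle where they stand.

Things in the scene. Friction and masses are not known exactly. Their poses are not given: they have to be found in the camera images.
- yellow_head_center (a point): Centre of the yellow head (0.25-0.5 kg), 30 mm above its underside; z up. Plate 130 (x) x 80 (y) x 10 mm; hub 68 (x) x 44 (y), 10 to 60 mm above underside: grip its flat sides across y, 34-45 mm above underside. Through bore 28 mm square plus two keyways 18 wide out to x +-25 mm. Tube pockets at x +-51, y +-22 mm, tubes to 46 mm high. Starts flat on the bench. Same after a half turn.
- drive_seat (a point): On the drive shaft's axis, at the top of the dark disc (84 mm across) where the plate rests, 90 mm above the bench; z up, x along the keys. Shaft 18 mm thick, 36 mm high; two red keys 8 mm thick, 34 high, reach x +-19 mm. It turns stiffly (0.15 N m). Head fits with 5 mm, 10 degrees to spare; home, its centre is 30 mm above here. Blue body 200 x 190 x 80 mm, fixed, up to 0.15 rad askew.
- grey_head_center (a point): Centre of the loose grey tube head, 30 mm above its underside. Outside the same as the yellow one, but its bore is a plain 28 mm square without keyways, so it does not fit. To be left where it stands.
- bottle_center (a point): Centre of an upright closed amber glass bottle with a red cap, 56 mm across, 120 mm high, half-way up. To be left standing. (Two fixed conical flasks, 130 mm high, stand farther out, beyond the shaker.)
Mind the look-alikes: they are no part of the job. Leave any green or purple look-alike of the part that bears yellow_head_center alone.

How it is judged:
By the outcome, as a careful person would: the job done as asked, in the order asked, and still so for the second after the job is handed in, with the robot touching nothing.
It also fails if it takes over 45 s, if anything falls off the work surface, if the arm or the gripper's body presses on something with over 40 N, if the wrist force passes 120 N, or if a joint passes its speed limit or range.

## Robot

A 6-joint arm with a two-finger parallel gripper is mounted at the origin on the work surface. World frame = base frame: x ahead of the robot, y to its left, z up, the work surface at z = 0. Lengths are in mm, angles in rad, forces in N, time in s.
With the tool pointing down it reaches from about 375 to 975 mm from the base axis. Payload 3.8 kg.
Tool frame: the origin (TCP) lies midway between the tips of the shut fingers; the grasp point (between the pads) lies 19 mm behind it (manip.hold_point_z is the z of the grasp point in the tool frame, in mm); z points along the fingers, y is the direction in which the jaws open and shut (so a half turn about z gives the same grasp; the last joint's range is limited). The gripper opens to 88 mm and grips with 3 to 60 N. Pads are 18 mm wide; open, the fingers measure 123 mm over their backs; the gripper's body (75 mm by 187 mm) begins 45 mm behind the grasp point.
Start: joints at [1.312, 0.264, 1.604, -0, 1.274, -0.037], TCP at [148.489, 658.46, 238.706] pointing down, gripper open.
Joint ranges: [-2.63, 2.63], [-0.94, 2.18], [0.31, 2.57], [-1.31, 4.45], [0, 2.66], [-2.55, 2.55]. Speed limits (rad/s): [2.57, 2.57, 3.14, 3.14, 3.14, 3.14].

## Interface

Orientations are given as a unit quaternion [x, y, z, w].
In Python, from station import manip, grab_frame, camera_params gives the robot as it stands.
- The arm moves only by the tool arm_command, never from a script. Its argument "series" is a list of rows, each an object of numbers: "tx", "ty", "tz": the shift along the tool's x, y, z in cm; "rx", "ry", "rz": the turn, a rotation vector about the tool's x, y, z in rad; "claw": the finger opening in cm, from 0 to 8.81. A call has 1 to 5 rows; each row is the pose to reach, as a shift and turn from the pose commanded when the call began, along the tool's axes at that moment; what a row does not reach only later rows make up. A row lasts 1/10 s, in which the tool goes at most 50 mm and 8.59 degrees, less where a joint would pass 70% of its speed; a pose out of reach is approached as far as the arm can. A call with a gripper value outside its range is refused whole. The fingers move at their own pace and stop on an object; the grip force is fixed at half the most. Time passes only in rows, so rows that repeat a pose let the fingers close. It gives the time, the measured TCP pose, the force and the opening at its end, in the units of the state.
- manip.observe(): the state, without advancing time (a new reading comes with each control period).
- grab_frame(name): name is "scene" or "top"; returns the picture (384x512x3 uint8, red, green, blue); there is no depth.
- camera_params(name): a dict with "intrinsics" (3x3 intrinsics, pixels), "T" (4x4, takes a point from camera to world coordinates). Camera axes: x right, y down, z forward; pixel columns grow to the right and rows downward; lengths in mm; the calibration is good to about 2 mm. A picture is of the moment at which its call begins. camera_params takes no time and is no camera call.
- manip.finish_job(): hands the job in, once; it reports no verdict.
The state is a dict: "clock": time; "q": joint angles; "joint_velocities": joint speeds; "joint_torque": joint torques, N m; "tool_pos": TCP position; "tcp_rot": TCP orientation; "force": force on the tool from outside, world axes, zero at the start; "torque": the same for the moment, N m; "width": opening from 0.0 (shut) to 1.0 (fully open).
Only numpy, scipy, OpenCV 4.12 (cv2) and the standard library are available. Lean on these libraries where they do the work, as an engineer would, in place of code of your own. Each camera call takes 0.05 s, during which the arm holds its last target.

## Working session

There is one attempt and no reset: what is moved stays moved. The work goes in short steps, Python scripts to look and compute and a tool call to move; the robot and the scene stay as the last step left them, time stands still between calls to the robot, and variables do not carry over. Pictures are saved under pics/ and viewed, and the job is handed in when it is done.

Besides the shell and the picture viewer there is one more tool, called after "Emit:" as a command line: name --argument value ..., lists and objects as JSON in quotes. arm_command: Moves the arm, as the interface text tells. Its arguments: {"type":"object","properties":{"series":{"type":"array"}},"required":["series"]}

```bash
mkdir -p pics; ls
python3 - <<'E'
from station import manip, grab_frame, camera_params
import cv2
for n in("scene","top"):
    im=grab_frame(n); cv2.imwrite(f"pics/{n}0.png",im[:,:,::-1]); p=camera_params(n); print(n,p["intrinsics"],p["T"])
print(manip.observe(), manip.hold_point_z)
E
```

```text
pics
scene [[420.1622802    0.         255.90122788]
 [  0.         420.1622802  191.8736422 ]
 [  0.           0.           1.        ]] [[-6.30212351e-01  4.96438707e-01 -5.96976552e-01  1.16312276e+03]
 [ 7.76331757e-01  4.14681099e-01 -4.74708951e-01  4.35135636e+02]
 [ 1.18909946e-02 -7.62619299e-01 -6.46738284e-01  7.51240427e+02]
 [ 0.00000000e+00  0.00000000e+00  0.00000000e+00  1.00000000e+00]]
top [[423.8834119    0.         253.84611647]
 [  0.         423.8834119  192.75832479]
 [  0.           0.           1.        ]] [[-1.25194156e-02 -9.95376253e-01  9.52332831e-02  4.35539904e+02]
 [-9.99921208e-01  1.25498856e-02 -2.79009739e-04 -7.00494212e+01]
 [-9.17447143e-04 -9.52292726e-02 -9.95454943e-01  1.18213015e+03]
 [ 0.00000000e+00  0.00000000e+00  0.00000000e+00  1.00000000e+00]]
{'clock': 0.1, 'q': array([ 1.31207433e+00,  2.64648134e-01,  1.60519232e+00,  2.17036548e-05,
        1.27370054e+00, -3.68709288e-02]), 'joint_velocities': array([ 1.99111894e-04, -2.69971010e-03, -5.40571482e-03,  6.42048798e-05,
       -3.05171809e-05,  9.65432347e-04]), 'joint_torque': array([ 8.34626971e-04, -5.03616822e+01, -3.58070076e+01,  7.30877300e-02,
        2.33748159e-02, -3.36684434e-05]), 'tool_pos': array([148.34102402, 657.86225701, 237.55687482]), 'tcp_rot': array([ 1.10701308e-01,  9.93853244e-01, -9.62020786e-04, -1.53715323e-04]), 'force': array([ 0.79204984,  0.50145935, -0.07311181]), 'torque': array([-0.02935408,  0.0466654 , -0.01392148]), 'width': 1.0030895125224142} -18.700000000000003
```

View pics/scene0.png

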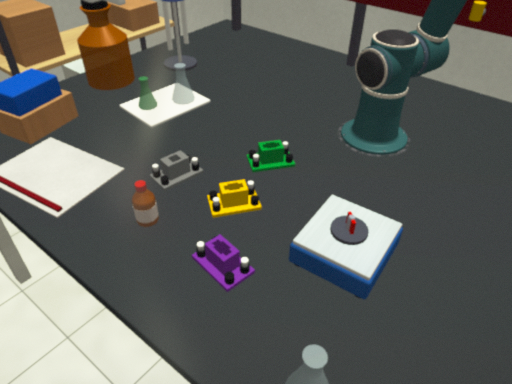

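View pics/top0.png

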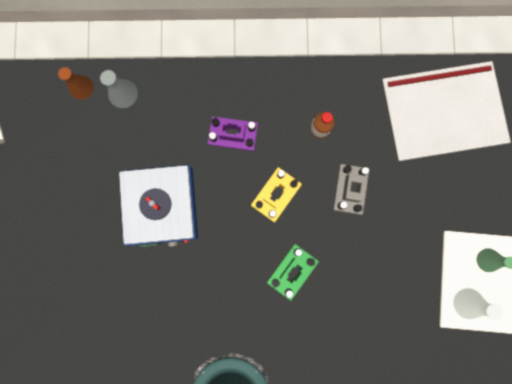

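Top view (col, row): the candidates are yellow head (276,195), green (293,272), purple (233,132) and grey (351,189). I choose yellow. The shaker is at (157,205), its shaft and red keys at about (152,203). The bottle is at (322,124). Next come close crops and measurements.

```bash
cat > h.py <<'E'
import numpy as np,cv2
from station import manip, grab_frame, camera_params
def ray(n,uv):
    p=camera_params(n);K,T=p["intrinsics"],p["T"]
    d=T[:3,:3]@np.linalg.solve(K,[uv[0],uv[1],1.]);return T[:3,3],d
def onz(n,uv,z):
    o,d=ray(n,uv);return o+d*(z-o[2])/d[2]
def proj(n,P):
    p=camera_params(n);K,T=p["intrinsics"],p["T"]
    c=T[:3,:3].T@(np.asarray(P)-T[:3,3]);c=K@c;return c[:2]/c[2]
def tri(a,b):
    o1,d1=ray("scene",a);o2,d2=ray("top",b)
    d1/=np.linalg.norm(d1);d2/=np.linalg.norm(d2)
    s=np.linalg.lstsq(np.c_[d1,-d2],o2-o1,rcond=None)[0]
    p,q=o1+s[0]*d1,o2+s[1]*d2
    return (p+q)/2,np.linalg.norm(p-q)
E
python3 - <<'E'
from h import *
s=cv2.imread("pics/scene0.png");t=cv2.imread("pics/top0.png")
R=lambda im,x,y,w,k:cv2.resize(im[y:y+w,x:x+w],(k,k),interpolation=cv2.INTER_CUBIC)
g=np.vstack([np.hstack([R(t,241,160,70,300),R(t,120,165,80,300)]),np.hstack([R(s,200,163,70,300),R(s,310,190,80,300)])])
cv2.imwrite("pics/crop0.png",g)
for n,im in(("scene",s),("top",t)):
    hsv=cv2.cvtColor(im,cv2.COLOR_BGR2HSV)
    for nm,lo,hi,roi in (("yel",(20,120,60),(33,255,255),(200,150,110,80)),("red",(0,130,60),(8,255,255),(330,205,40,35) if n=="scene" else (135,185,40,35)),):
        m=cv2.inRange(hsv,lo,hi)
        if nm=="red": m|=cv2.inRange(hsv,(172,130,60),(180,255,255))
        z=np.zeros_like(m);x,y,w,h=roi;z[y:y+h,x:x+w]=m[y:y+h,x:x+w]
        k=cv2.connectedComponentsWithStats(z)
        print(n,nm,[(st.tolist(),c.round(1).tolist()) for st,c in zip(k[2][1:],k[3][1:]) if st[4]>2])
        if nm=="yel":
            pts=cv2.findNonZero(z);r=cv2.minAreaRect(pts);print(r,cv2.boxPoints(r).tolist())
            if n=="top":
                B=[onz(n,p,10) for p in cv2.boxPoints(r)];B=np.array(B);print(B.round(1),B.mean(0).round(1),np.linalg.norm(np.diff(B,axis=0),axis=1))
E
```

```text
scene yel [([207, 179, 55, 39, 1288], [233.6, 198.7])]
((233.229736328125, 196.87838745117188), (33.70178985595703, 52.44327926635742), 80.53767395019531) [[204.5946044921875, 184.56756591796875], [256.3243408203125, 175.94595336914062], [261.8648681640625, 209.189208984375], [210.1351318359375, 217.81082153320312]]
scene red [([348, 212, 4, 3, 9], [349.3, 213.1]), ([349, 220, 7, 14, 64], [352.1, 226.2])]
top yel [([251, 167, 51, 55, 1178], [275.6, 194.7])]
((275.87835693359375, 194.270263671875), (30.340633392333984, 48.010276794433594), 35.53767776489258) [[249.58106994628906, 204.98648071289062], [277.4864501953125, 165.91891479492188], [302.1756591796875, 183.55404663085938], [274.270263671875, 222.62161254882812]]
[[ 513.8  -58.1   10. ]
 [ 622.2 -137.4   10. ]
 [ 571.7 -205.2   10. ]
 [ 464.2 -125.7   10. ]] [ 543.  -131.6   10. ] [134.26657713  84.54367695 133.7244788 ]
top red [([146, 197, 5, 5, 18], [147.8, 198.9]), ([153, 204, 7, 6, 26], [155.9, 206.7])]
```

View pics/crop0.png

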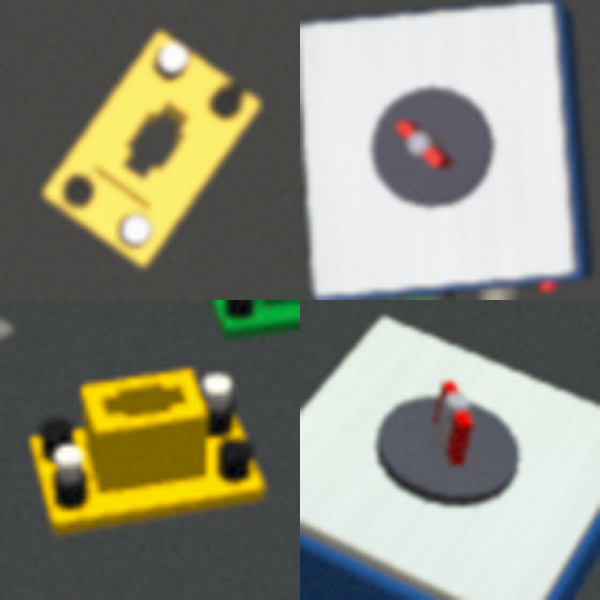

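The crop confirms that the chosen yellow head has two keyways, and the plate measures about 134x84 mm. The red keys sit at top (148,199) and (156,207). Next I refine the axis, the key angle and the head yaw.

Run:
```python
from h import *
s=cv2.imread("pics/scene0.png");t=cv2.imread("pics/top0.png")
k=4
def up(im): return cv2.resize(im,None,fx=k,fy=k,interpolation=cv2.INTER_CUBIC)
def toc(p): return (np.asarray(p,float)+.5)/k-.5
# bore: dark blob in the hub top
for n,im,c in(("top",t,(277.5,193)),):
    g=up(im); hsv=cv2.cvtColor(g,cv2.COLOR_BGR2HSV)
    m=cv2.inRange(hsv,(0,0,0),(180,255,150))
    nn,l,st,ce=cv2.connectedComponentsWithStats(m); i=l[int(c[1]*k),int(c[0]*k)]
    print("bore",st[i]/[k,k,k,k,k*k],toc(ce[i]))
    cs,_=cv2.findContours((l==i).astype(np.uint8),0,2); r=cv2.minAreaRect(cs[0]); 
    pts=np.array([onz(n,toc(p[0]),60)[:2] for p in cs[0]],np.float32)
    print("bore world",cv2.minAreaRect(pts))
# plate contour in world
hsv=cv2.cvtColor(up(t),cv2.COLOR_BGR2HSV); m=cv2.inRange(hsv,(18,90,90),(35,255,255))
cs,_=cv2.findContours(m,0,2);c=max(cs,key=cv2.contourArea)
P=np.array([onz("top",toc(p[0]),10)[:2] for p in c],np.float32);print("plate",cv2.minAreaRect(P))
# disc
for n,im,seed in(("top",t,(165,212)),("scene",s,(340,233))):
    g=up(im);gr=cv2.cvtColor(g,cv2.COLOR_BGR2GRAY)
    m=(gr<150).astype(np.uint8)
    if n=="scene": m|=(cv2.cvtColor(g,cv2.COLOR_BGR2HSV)[:,:,1]>130).astype(np.uint8)
    nn,l,st,ce=cv2.connectedComponentsWithStats(m);i=l[seed[1]*k,seed[0]*k];print(n,st[i]/k)
    cs,_=cv2.findContours((l==i).astype(np.uint8),0,2);c=cv2.convexHull(max(cs,key=cv2.contourArea))
    P=np.array([onz(n,toc(p[0]),90)[:2] for p in c],np.float32);print("disc",n,cv2.fitEllipse(P),cv2.minEnclosingCircle(P))
# red keys tops
g=up(t);b,gg,r=[x.astype(int) for x in cv2.split(g)]
m=((r>120)&(r-gg>60)&(r-b>60)).astype(np.uint8)
nn,l,st,ce=cv2.connectedComponentsWithStats(m)
keep=[i for i in range(1,nn) if 135<ce[i][0]/k<170 and 190<ce[i][1]/k<216]
for i in keep: print("red",st[i]/k,toc(ce[i]),onz("top",toc(ce[i]),124))
pts=np.argwhere(np.isin(l,keep))[:,::-1];P=np.array([onz("top",toc(p),124)[:2] for p in pts],np.float32);print(cv2.minAreaRect(P))
# grey metal
hs=cv2.cvtColor(t,cv2.COLOR_BGR2HSV);print(t[196:212,144:164].max(2)); print(t[196:212,144:164,1])
```

```text
bore [270.75   185.5     12.75    15.5    118.6875] [276.70477883 192.71320432]
bore world ((542.222412109375, -131.30877685546875), (23.855548858642578, 44.48514175415039), 54.55720138549805)
plate ((543.086181640625, -131.62115478515625), (86.78800964355469, 136.9929656982422), 53.59053039550781)
top [ 139.5   188.5    32.     31.5  3056.25]
disc top ((514.5985107421875, 185.4763946533203), (81.01577758789062, 82.52840423583984), 158.9428253173828) ((514.7056274414062, 185.3502197265625), 41.309112548828125)
scene [ 330.5   212.     37.75   33.   3470.5 ]
disc scene ((517.584228515625, 186.44869995117188), (80.88079833984375, 102.59899139404297), 113.09291076660156) ((514.2951049804688, 185.65362548828125), 52.28527069091797)
red [145.5  197.     5.5    5.25  78.25] [147.63857827 198.93170927] [524.59078835 195.85211016 124.        ]
red [152.75 204.     5.75   5.75  96.  ] [155.22916667 206.38216146] [505.65851392 176.65677707 124.        ]
((514.742431640625, 185.62237548828125), (41.22602462768555, 10.956048965454102), 44.8929443359375)
[[104 102 107 118 110  99 101 102 102 102 
[... 1979 characters left out ...]
  91  92
   89  92]
 [ 91  91  91  93 115 154 178 185 174 148 112  81  69  71  81  89  92  92
   91  91]
 [ 90  92  90  92 102 129 152 161 144 115  89  72  62  57  65  79  89  90
   91  90]
 [ 92  90  91  90  95 103 119 124 110  92  79  75  67  53  50  61  81  89
   90  90]
 [ 91  93  92  90  91  92  96  96  91  85  79  77  72  54  36  43  64  81
   88  91]
 [ 93  92  91  91  90  90  91  90  91  87  82  78  70  48  33  45  63  79
   90  89]
 [ 92  92  91  90  90  92  90  91  90  91  87  81  72  58  52  61  75  87
   90  89]
 [ 91  90  88  89  89  88  89  89  90  91  90  86  84  79  75  79  86  88
   89  91]
 [ 89  90  89  91  90  90  92  89  91  91  90  89  88  89  87  87  90  88
   91  89]]
```

The yellow head is at (543,-131.6) with its long axis at -36°. The seat is at (514.6,185.5) with the keys at 45°, and the disc and key fits agree to 0.2 mm. The pick needs tool y at 54° and the placing at 135°. Joint 6 then comes to about -1.18 and -2.01, both in range.

```bash
cat >> h.py <<'E'
from scipy.spatial.transform import Rotation as Ro
def delta(x,y,z,yang):
    "tool-frame move (cm) to TCP x,y,z (mm), tool y axis at yang deg, from measured pose"
    o=manip.observe();R=Ro.from_quat(o["tcp_rot"])
    d=R.inv().apply(np.array([x,y,z])-o["tool_pos"])/10
    a=np.radians(yang);yy=[np.cos(a),np.sin(a),0];zz=[0,0,-1];xx=np.cross(yy,zz)
    rv=(R.inv()*Ro.from_matrix(np.c_[xx,yy,zz])).as_rotvec()
    print("t",d.round(2),"r",rv.round(4),"clk",o["clock"],"pos",o["tool_pos"].round(1),"F",o["force"].round(1),"T",o["torque"].round(2),"w",round(o["width"],3),"q",o["q"].round(2))
E
python3 -c "
from h import *
print(proj('scene',[543,-131.6,60]),proj('scene',[514.6,185.5,126]))
delta(543,-131.6,200,54)"
```

```text
[233.7052321  185.79557065] [351.69211588 215.58191196]
t [-55.87 -68.32   3.88] r [-1.900e-03  3.000e-04  4.065e-01] clk 0.1 pos [148.3 657.9 237.6] F [ 0.8  0.5 -0.1] T [-0.03  0.05 -0.01] w 1.003 q [ 1.31  0.26  1.61  0.    1.27 -0.04]
```

Emit:
arm_command --series '[{"tx":-3,"ty":-3.7,"tz":0,"claw":8.8},{"tx":-6,"ty":-7.4,"tz":0,"claw":8.8},{"tx":-9,"ty":-11,"tz":0,"claw":8.8},{"tx":-12,"ty":-14.7,"tz":0,"claw":8.8},{"tx":-15,"ty":-18.3,"tz":0,"claw":8.8}]'

```text
invalid input at $.series[0]: expected keys tx, ty, tz, rx, ry, rz, claw
```

Emit:
arm_command --series '[{"tx":-3,"ty":-3.7,"tz":0,"rx":0,"ry":0,"rz":0,"claw":8.8},{"tx":-6,"ty":-7.4,"tz":0,"rx":0,"ry":0,"rz":0,"claw":8.8},{"tx":-9,"ty":-11,"tz":0,"rx":0,"ry":0,"rz":0,"claw":8.8},{"tx":-12,"ty":-14.7,"tz":0,"rx":0,"ry":0,"rz":0,"claw":8.8},{"tx":-15,"ty":-18.3,"tz":0,"rx":0,"ry":0,"rz":0,"claw":8.8}]'

```text
clock: 0.6
tool_pos: [254.8, 444.9, 238.1]
tcp_rot: [0.11, 0.994, -0.0, -0.0]
force: [0.6, 0.8, 0.1]
width: 1.001
```

Emit:
arm_command --series '[{"tx":-3,"ty":-3.7,"tz":0,"rx":0,"ry":0,"rz":0,"claw":8.8},{"tx":-6,"ty":-7.4,"tz":0,"rx":0,"ry":0,"rz":0,"claw":8.8},{"tx":-9,"ty":-11,"tz":0,"rx":0,"ry":0,"rz":0,"claw":8.8},{"tx":-12,"ty":-14.7,"tz":0,"rx":0,"ry":0,"rz":0,"claw":8.8},{"tx":-15,"ty":-18.3,"tz":0,"rx":0,"ry":0,"rz":0,"claw":8.8}]'

```text
clock: 1.1
tool_pos: [360.7, 233.5, 238.5]
tcp_rot: [0.11, 0.994, -0.0, 0.0]
force: [0.9, 0.2, 1.3]
width: 0.997
```

Emit:
arm_command --series '[{"tx":-3,"ty":-3.7,"tz":0,"rx":0,"ry":0,"rz":0,"claw":8.8},{"tx":-6,"ty":-7.4,"tz":0,"rx":0,"ry":0,"rz":0,"claw":8.8},{"tx":-9,"ty":-11,"tz":0,"rx":0,"ry":0,"rz":0,"claw":8.8},{"tx":-12,"ty":-14.7,"tz":0,"rx":0,"ry":0,"rz":0,"claw":8.8},{"tx":-15,"ty":-18.3,"tz":0,"rx":0,"ry":0,"rz":0,"claw":8.8}]'

```text
clock: 1.6
tool_pos: [466.9, 21.9, 238.5]
tcp_rot: [0.111, 0.994, 0.0, -0.0]
force: [1.1, 0.3, -0.2]
width: 0.995
```

```bash
python3 -c "
from h import *
delta(543,-131.6,150,54)"
```

```text
t [-10.81 -13.3    8.85] r [ 1.000e-04 -1.000e-04  4.061e-01] clk 1.6 pos [466.9  21.9 238.5] F [ 1.1  0.3 -0.2] T [ 0.05 -0.04 -0.  ] w 0.995 q [-0.01 -0.14  2.03  0.    1.25 -1.36]
```

Emit:
arm_command --series '[{"tx":-2.7,"ty":-3.3,"tz":1.5,"rx":0,"ry":0,"rz":0.1,"claw":8.8},{"tx":-5.4,"ty":-6.6,"tz":3,"rx":0,"ry":0,"rz":0.2,"claw":8.8},{"tx":-8.1,"ty":-10,"tz":5,"rx":0,"ry":0,"rz":0.3,"claw":8.8},{"tx":-10.8,"ty":-13.3,"tz":7,"rx":0,"ry":0,"rz":0.406,"claw":8.8},{"tx":-10.8,"ty":-13.3,"tz":8.8,"rx":0,"ry":0,"rz":0.406,"claw":8.8}]'

```text
clock: 2.1
tool_pos: [544.4, -133.9, 149.6]
tcp_rot: [0.312, 0.95, -0.001, 0.001]
force: [-0.1, 0.5, -0.2]
width: 0.998
```

```bash
python3 -c "
from h import *
delta(543,-131.6,21,54)
for n in('scene','top'): cv2.imwrite(f'pics/{n}1.png',grab_frame(n)[:,:,::-1])
delta(543,-131.6,21,54)
a=cv2.imread('pics/scene1.png');b=cv2.imread('pics/top1.png')
cv2.imwrite('pics/c1.png',np.hstack([cv2.resize(a[100:240,160:300],(400,400)),cv2.resize(b[120:260,210:350],(400,400))]))"
```

```text
t [ 0.28  0.11 12.86] r [-0.0007  0.0018 -0.0056] clk 2.1 pos [ 544.4 -133.9  149.6] F [-0.1  0.5 -0.2] T [ 0.02  0.04 -0.02] w 0.998 q [-0.28  0.12  1.94 -0.    1.07 -1.22]
t [-0.39  0.06 12.59] r [-0.0024 -0.0069 -0.0016] clk 2.2 pos [ 540.4 -130.1  147. ] F [-0.3  0.5 -0.8] T [-0.   -0.01 -0.08] w 0.997 q [-0.28  0.12  1.95  0.    1.08 -1.22]
```

View pics/c1.png

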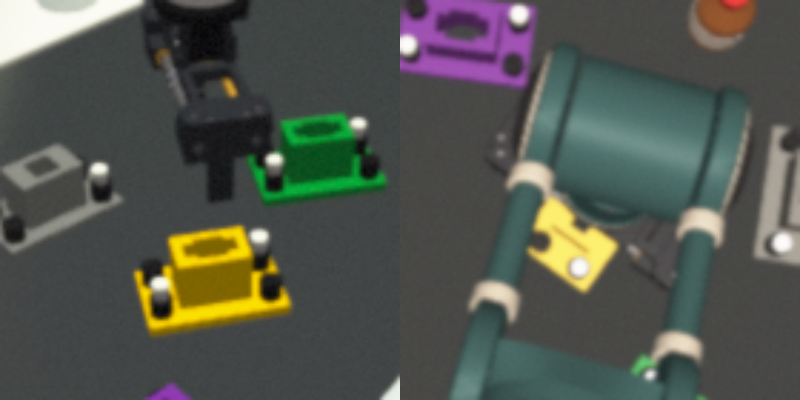

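Scene crop: the gripper hangs over the yellow hub, which is at crop (215,255), with a finger visible on the near side, and the neighbours are clear. I descend now.

Emit:
arm_command --series '[{"tx":-0.1,"ty":0.1,"tz":3,"rx":0,"ry":0,"rz":0,"claw":8.8},{"tx":-0.1,"ty":0.1,"tz":6,"rx":0,"ry":0,"rz":0,"claw":8.8},{"tx":-0.1,"ty":0.1,"tz":8,"rx":0,"ry":0,"rz":0,"claw":8.8},{"tx":-0.1,"ty":0.1,"tz":9,"rx":0,"ry":0,"rz":0,"claw":8.8},{"tx":-0.1,"ty":0.1,"tz":9,"rx":0,"ry":0,"rz":0,"claw":8.8}]'

```text
clock: 2.7
tool_pos: [543.1, -128.4, 59.9]
tcp_rot: [0.308, 0.951, -0.0, -0.001]
force: [-0.5, 0.3, -0.7]
width: 0.998
```

```bash
python3 -c "
from h import *
delta(543,-131.6,21,54)"
```

```text
t [-0.19 -0.26  3.89] r [-0.0008 -0.0024  0.0015] clk 2.7 pos [ 543.1 -128.4   59.9] F [-0.5  0.3 -0.7] T [-0.08  0.01 -0.01] w 0.998 q [-0.28  0.22  2.01  0.    0.91 -1.22]
```

Emit:
arm_command --series '[{"tx":-0.2,"ty":-0.25,"tz":1.5,"rx":0,"ry":0,"rz":0,"claw":8.8},{"tx":-0.2,"ty":-0.25,"tz":3,"rx":0,"ry":0,"rz":0,"claw":8.8},{"tx":-0.2,"ty":-0.25,"tz":3.85,"rx":0,"ry":0,"rz":0,"claw":8.8},{"tx":-0.2,"ty":-0.25,"tz":3.85,"rx":0,"ry":0,"rz":0,"claw":8.8},{"tx":-0.2,"ty":-0.25,"tz":3.85,"rx":0,"ry":0,"rz":0,"claw":8.8}]'

```text
clock: 3.2
tool_pos: [544.1, -132.5, 21.9]
tcp_rot: [0.309, 0.951, -0.0, -0.0]
force: [-0.4, 0.4, 0.0]
width: 0.995
```

```bash
python3 -c "
from h import *
delta(543,-131.6,21,54)"
```

```text
t [0.15 0.01 0.09] r [-0.0002 -0.0007  0.0005] clk 3.2 pos [ 544.1 -132.5   21.9] F [-0.4  0.4  0. ] T [-0.06  0.    0.05] w 0.995 q [-0.28  0.28  2.03  0.    0.83 -1.23]
```

The tool is on target, so I close. The hub should stop the fingers at a width of about 0.5.

Emit:
arm_command --series '[{"tx":0.1,"ty":0,"tz":0.1,"rx":0,"ry":0,"rz":0,"claw":6},{"tx":0.1,"ty":0,"tz":0.1,"rx":0,"ry":0,"rz":0,"claw":4.8},{"tx":0.1,"ty":0,"tz":0.1,"rx":0,"ry":0,"rz":0,"claw":4},{"tx":0.1,"ty":0,"tz":0.1,"rx":0,"ry":0,"rz":0,"claw":3},{"tx":0.1,"ty":0,"tz":0.1,"rx":0,"ry":0,"rz":0,"claw":3}]'

```text
clock: 3.7
tool_pos: [543.7, -132.0, 21.4]
tcp_rot: [0.309, 0.951, 0.0, 0.0]
force: [-0.6, 0.5, 0.7]
width: 0.563
```

Emit:
arm_command --series '[{"tx":0,"ty":0,"tz":0,"rx":0,"ry":0,"rz":0,"claw":3},{"tx":0,"ty":0,"tz":0,"rx":0,"ry":0,"rz":0,"claw":3},{"tx":0,"ty":0,"tz":0,"rx":0,"ry":0,"rz":0,"claw":3}]'

```text
clock: 4.0
tool_pos: [543.8, -131.9, 21.4]
tcp_rot: [0.309, 0.951, 0.0, 0.0]
force: [0.2, 1.0, 1.3]
width: 0.491
```

```bash
python3 -c "
from h import *
delta(543,-131.6,21,54)"
```

```text
t [ 0.08 -0.02  0.04] r [0.0003 0.0003 0.0004] clk 4.0 pos [ 543.8 -131.9   21.4] F [0.2 1.  1.3] T [ 0.09 -0.03 -0.1 ] w 0.491 q [-0.28  0.28  2.03  0.    0.83 -1.23]
```

Emit:
arm_command --series '[{"tx":0,"ty":0,"tz":0,"rx":0,"ry":0,"rz":0,"claw":3},{"tx":0,"ty":0,"tz":0,"rx":0,"ry":0,"rz":0,"claw":3},{"tx":0,"ty":0,"tz":-0.7,"rx":0,"ry":0,"rz":0,"claw":3},{"tx":0,"ty":0,"tz":-2,"rx":0,"ry":0,"rz":0,"claw":3},{"tx":0,"ty":0,"tz":-4,"rx":0,"ry":0,"rz":0,"claw":3}]'

```text
clock: 4.5
tool_pos: [541.6, -131.6, 60.4]
tcp_rot: [0.309, 0.951, -0.0, -0.002]
force: [1.1, -0.6, -4.5]
width: 0.496
```

Emit:
arm_command --series '[{"tx":0,"ty":0,"tz":-3,"rx":0,"ry":0,"rz":0,"claw":3},{"tx":0,"ty":0,"tz":-6,"rx":0,"ry":0,"rz":0,"claw":3},{"tx":0,"ty":0,"tz":-9,"rx":0,"ry":0,"rz":0,"claw":3},{"tx":0,"ty":0,"tz":-12,"rx":0,"ry":0,"rz":0,"claw":3},{"tx":0,"ty":0,"tz":-14,"rx":0,"ry":0,"rz":0,"claw":3}]'

```text
clock: 5.0
tool_pos: [544.0, -132.3, 204.4]
tcp_rot: [0.309, 0.951, -0.0, 0.001]
force: [0.7, 0.0, -3.2]
width: 0.496
```

```bash
python3 -c "
from h import *
for n in('scene',): cv2.imwrite(f'pics/{n}2.png',grab_frame(n)[:,:,::-1])
delta(514.6,185.5,200,135)"
```

```text
t [21.22 23.93  0.67] r [-0.0033  0.0078 -1.4131] clk 5.05 pos [ 545.7 -132.8  207.7] F [ 0.6 -0.5 -1.5] T [-0.04 -0.03 -0.01] w 0.494 q [-0.28  0.07  1.89 -0.    1.18 -1.23]
```

View pics/scene2.png

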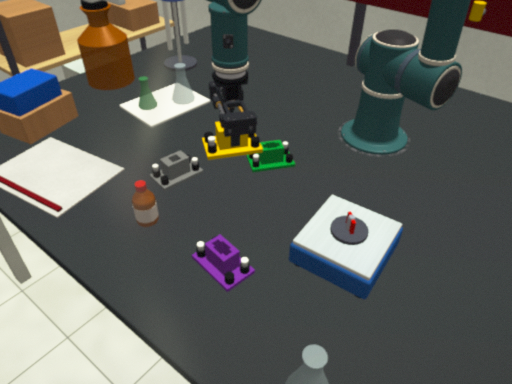

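Scene picture: the yellow head hangs in the gripper at (232,140), and the others have not moved. I carry it across while turning it.

Emit:
arm_command --series '[{"tx":2,"ty":2.3,"tz":0,"rx":0,"ry":0,"rz":-0.14,"claw":3},{"tx":4.2,"ty":4.8,"tz":0,"rx":0,"ry":0,"rz":-0.28,"claw":3},{"tx":6.4,"ty":7.2,"tz":0,"rx":0,"ry":0,"rz":-0.42,"claw":3},{"tx":8.6,"ty":9.7,"tz":0,"rx":0,"ry":0,"rz":-0.56,"claw":3},{"tx":10.7,"ty":12,"tz":0,"rx":0,"ry":0,"rz":-0.7,"claw":3}]'

```text
clock: 5.55
tool_pos: [526.3, 29.2, 200.6]
tcp_rot: [-0.039, 0.999, 0.0, -0.001]
force: [1.4, -0.7, -4.0]
width: 0.498
```

```bash
python3 -c "
from h import *
delta(514.6,185.5,200,135)"
```

```text
t [-0.05 15.68  0.06] r [ 5.000e-04 -1.100e-03 -7.076e-01] clk 5.55 pos [526.3  29.2 200.6] F [ 1.4 -0.7 -4. ] T [ 0.03 -0.06  0.03] w 0.498 q [ 0.01  0.01  1.96 -0.    1.17 -1.64]
```

Emit:
arm_command --series '[{"tx":0,"ty":3.2,"tz":0,"rx":0,"ry":0,"rz":-0.14,"claw":3},{"tx":0,"ty":6.4,"tz":0,"rx":0,"ry":0,"rz":-0.28,"claw":3},{"tx":0,"ty":9.6,"tz":0,"rx":0,"ry":0,"rz":-0.42,"claw":3},{"tx":0,"ty":12.8,"tz":0,"rx":0,"ry":0,"rz":-0.56,"claw":3},{"tx":0,"ty":15.4,"tz":0,"rx":0,"ry":0,"rz":-0.7,"claw":3}]'

```text
clock: 6.05
tool_pos: [515.2, 182.9, 200.5]
tcp_rot: [-0.38, 0.925, 0.0, -0.001]
force: [-0.1, 0.1, -4.3]
width: 0.495
```

Emit:
arm_command --series '[{"tx":0,"ty":0,"tz":0,"rx":0,"ry":0,"rz":0,"claw":3},{"tx":0,"ty":0,"tz":0,"rx":0,"ry":0,"rz":0,"claw":3},{"tx":0,"ty":0,"tz":0,"rx":0,"ry":0,"rz":0,"claw":3},{"tx":0,"ty":0,"tz":0,"rx":0,"ry":0,"rz":0,"claw":3}]'

```text
clock: 6.45
tool_pos: [516.2, 180.5, 201.0]
tcp_rot: [-0.376, 0.927, -0.0, -0.0]
force: [0.5, -0.2, -4.0]
width: 0.494
```

```bash
python3 -c "
from h import *
for n in('scene','top'): cv2.imwrite(f'pics/{n}3.png',grab_frame(n)[:,:,::-1])
delta(514.6,185.5,160,135)
a=cv2.imread('pics/scene3.png');b=cv2.imread('pics/top3.png')
cv2.imwrite('pics/c3.png',np.hstack([cv2.resize(a[130:300,270:440],(400,400)),cv2.resize(b[120:290,80:250],(400,400))]))"
```

```text
t [-0.21  0.47  4.12] r [-0.0001 -0.0002 -0.0149] clk 6.55 pos [516.4 180.7 201.2] F [ 0.4  0.3 -4. ] T [0.1  0.05 0.01] w 0.501 q [ 0.29  0.05  1.92 -0.    1.17 -2.05]
```

View pics/c3.png

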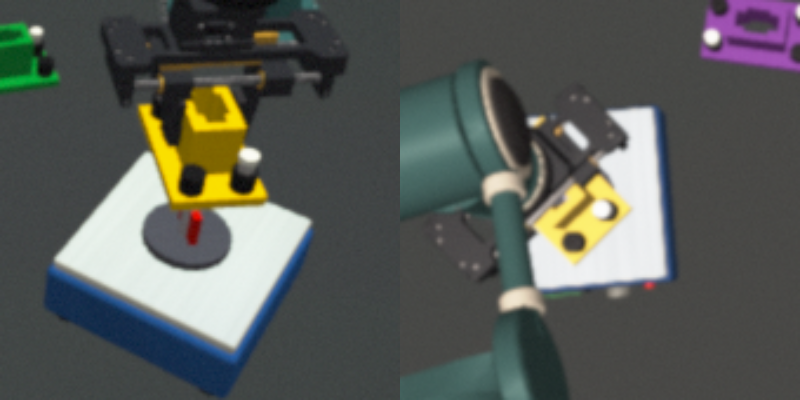

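```bash
python3 -c "
from h import *
g=lambda x,y,z:print(proj('scene',[x,y,z]).round(1))
a=np.radians(45.9);c,s=np.cos(a),np.sin(a)
W=lambda u,v,z:g(516.4+u*c-v*s,180.7+u*s+v*c,180+z)
print('hubtop corners');[W(u,v,60) for u,v in((34,22),(34,-22),(-34,22),(-34,-22))]
print('plate top corners +x');W(65,40,10);W(65,-40,10);W(-65,-40,10);W(-65,40,10)
print('bore');W(0,0,60);W(25,0,60)
im=cv2.imread('pics/scene3.png')[135:235,320:420]
cv2.imwrite('pics/c3b.png',cv2.resize(im,(600,600),interpolation=cv2.INTER_CUBIC))
im=cv2.imread('pics/scene0.png')[195:255,320:380]
im=cv2.resize(im,(600,600),interpolation=cv2.INTER_CUBIC)
for u in (-19,0,19):
  for z in(90,124):
    p=proj('scene',[514.6+u*.7071,185.5+u*.7071,z]);q=((p-[320,195]+.5)*10).astype(int);cv2.circle(im,q.tolist(),5,(0,255,0),1)
cv2.imwrite('pics/c3k.png',im)
"
```

```text
hubtop corners
[374.6 183.5]
[352.5 185. ]
[363.6 162.7]
[342.8 164. ]
plate top corners +x
[383.7 212.5]
[344.1 215.5]
[327.5 174.6]
[363.  172.3]
bore
[358.2 173.5]
[362.1 181.3]
```

View pics/c3b.png

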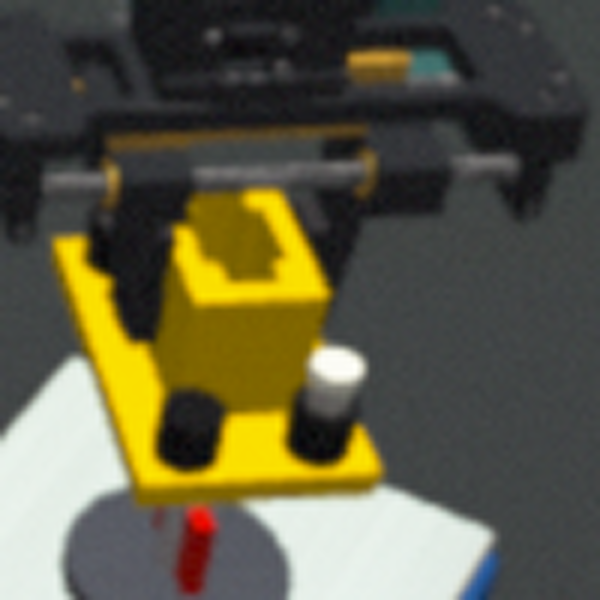

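View pics/c3k.png

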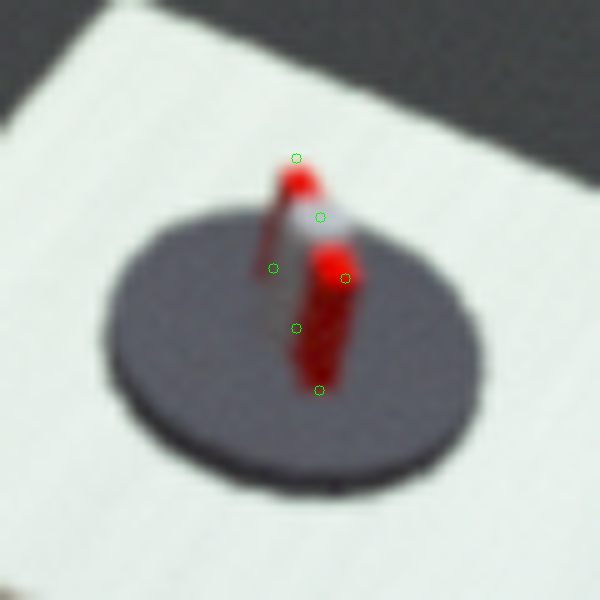

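The image agrees with prediction to about 1 px. The hub corner is seen at (374.7,184.2) against (374.6,183.5) predicted, and the shaft top and keys also match. I align and come down to just above the shaft.

Emit:
arm_command --series '[{"tx":-0.1,"ty":0.25,"tz":0.5,"rx":0,"ry":0,"rz":-0.015,"claw":3},{"tx":-0.2,"ty":0.47,"tz":2,"rx":0,"ry":0,"rz":-0.015,"claw":3},{"tx":-0.2,"ty":0.47,"tz":3,"rx":0,"ry":0,"rz":-0.015,"claw":3},{"tx":-0.2,"ty":0.47,"tz":4,"rx":0,"ry":0,"rz":-0.015,"claw":3},{"tx":-0.2,"ty":0.47,"tz":4,"rx":0,"ry":0,"rz":-0.015,"claw":3}]'

```text
clock: 7.05
tool_pos: [512.6, 185.8, 158.3]
tcp_rot: [-0.384, 0.924, 0.0, -0.002]
force: [-0.5, -0.7, -4.4]
width: 0.495
```

Emit:
arm_command --series '[{"tx":0,"ty":0,"tz":0,"rx":0,"ry":0,"rz":0,"claw":3},{"tx":0,"ty":0,"tz":0,"rx":0,"ry":0,"rz":0,"claw":3},{"tx":0,"ty":0,"tz":0,"rx":0,"ry":0,"rz":0,"claw":3},{"tx":0,"ty":0,"tz":0,"rx":0,"ry":0,"rz":0,"claw":3}]'

```text
clock: 7.45
tool_pos: [514.9, 186.5, 161.9]
tcp_rot: [-0.383, 0.924, -0.0, 0.001]
force: [0.1, -0.2, -3.8]
width: 0.499
```

```bash
python3 -c "
from h import *
for n in('scene',): cv2.imwrite(f'pics/{n}4.png',grab_frame(n)[:,:,::-1])
delta(514.6,185.5,111,135)
im=cv2.imread('pics/scene4.png')[155:255,300:400]
cv2.imwrite('pics/c4.png',cv2.resize(im,(600,600),interpolation=cv2.INTER_CUBIC))
"
```

```text
t [ 0.09 -0.05  5.08] r [-0.0005  0.0009  0.0018] clk 7.5 pos [514.8 186.5 161.8] F [ 0.2  0.1 -4.5] T [0.02 0.05 0.05] w 0.498 q [ 0.3   0.09  1.96 -0.    1.1  -2.06]
```

View pics/c4.png

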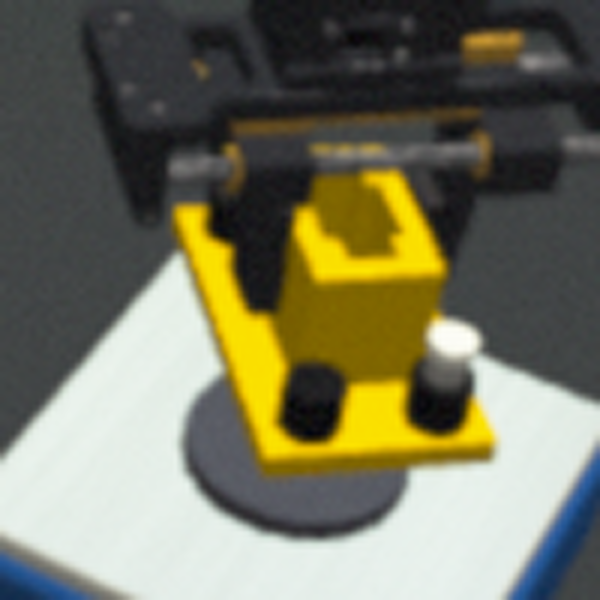

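The crop shows the head centred over the disc with its long axis along the keys. I lower slowly and watch the force.

Emit:
arm_command --series '[{"tx":0.1,"ty":-0.05,"tz":0.5,"rx":0,"ry":0,"rz":0,"claw":3},{"tx":0.1,"ty":-0.05,"tz":1.0,"rx":0,"ry":0,"rz":0,"claw":3},{"tx":0.1,"ty":-0.05,"tz":1.4,"rx":0,"ry":0,"rz":0,"claw":3},{"tx":0.1,"ty":-0.05,"tz":1.7,"rx":0,"ry":0,"rz":0,"claw":3},{"tx":0.1,"ty":-0.05,"tz":2.0,"rx":0,"ry":0,"rz":0,"claw":3}]'

```text
clock: 8.0
tool_pos: [513.9, 185.3, 140.7]
tcp_rot: [-0.384, 0.924, 0.0, -0.0]
force: [-0.5, -0.1, -4.3]
width: 0.498
```

```bash
python3 -c "
from h import *
delta(514.6,185.5,111,135)"
```

```text
t [-0.07 -0.03  2.97] r [ 0.0003 -0.0004  0.0018] clk 8.0 pos [513.9 185.3 140.7] F [-0.5 -0.1 -4.3] T [ 0.05  0.   -0.02] w 0.498 q [ 0.3   0.11  1.98  0.    1.06 -2.06]
```

Emit:
arm_command --series '[{"tx":0,"ty":0,"tz":0.3,"rx":0,"ry":0,"rz":0,"claw":3},{"tx":0,"ty":0,"tz":0.6,"rx":0,"ry":0,"rz":0,"claw":3},{"tx":0,"ty":0,"tz":0.9,"rx":0,"ry":0,"rz":0,"claw":3},{"tx":0,"ty":0,"tz":1.2,"rx":0,"ry":0,"rz":0,"claw":3},{"tx":0,"ty":0,"tz":1.5,"rx":0,"ry":0,"rz":0,"claw":3}]'

```text
clock: 8.5
tool_pos: [514.1, 185.3, 126.0]
tcp_rot: [-0.384, 0.924, -0.0, 0.0]
force: [-1.2, 0.2, -4.6]
width: 0.492
```

Emit:
arm_command --series '[{"tx":0,"ty":0,"tz":0.3,"rx":0,"ry":0,"rz":0,"claw":3},{"tx":0,"ty":0,"tz":0.5,"rx":0,"ry":0,"rz":0,"claw":3},{"tx":0,"ty":0,"tz":0.7,"rx":0,"ry":0,"rz":0,"claw":3},{"tx":0,"ty":0,"tz":0.9,"rx":0,"ry":0,"rz":0,"claw":3},{"tx":0,"ty":0,"tz":1.0,"rx":0,"ry":0,"rz":0,"claw":3}]'

```text
clock: 9.0
tool_pos: [514.0, 185.3, 116.0]
tcp_rot: [-0.384, 0.924, 0.0, -0.0]
force: [-0.5, 0.2, -3.5]
width: 0.495
```

```bash
python3 -c "
from h import *
delta(514.6,185.5,111,135)"
```

```text
t [-0.06 -0.02  0.5 ] r [ 0.0001 -0.0002  0.0019] clk 9.0 pos [514.  185.3 116. ] F [-0.5  0.2 -3.5] T [ 0.08  0.03 -0.05] w 0.495 q [ 0.3   0.13  2.   -0.    1.01 -2.06]
```

Emit:
arm_command --series '[{"tx":0,"ty":0,"tz":0.1,"rx":0,"ry":0,"rz":0,"claw":3},{"tx":0,"ty":0,"tz":0.2,"rx":0,"ry":0,"rz":0,"claw":3},{"tx":0,"ty":0,"tz":0.3,"rx":0,"ry":0,"rz":0,"claw":3},{"tx":0,"ty":0,"tz":0.38,"rx":0,"ry":0,"rz":0,"claw":3},{"tx":0,"ty":0,"tz":0.38,"rx":0,"ry":0,"rz":0,"claw":3}]'

```text
clock: 9.5
tool_pos: [514.0, 185.3, 112.3]
tcp_rot: [-0.384, 0.924, 0.0, -0.0]
force: [-0.2, 0.5, -3.2]
width: 0.493
```

Emit:
arm_command --series '[{"tx":0,"ty":0,"tz":0.05,"rx":0,"ry":0,"rz":0,"claw":3},{"tx":0,"ty":0,"tz":0.1,"rx":0,"ry":0,"rz":0,"claw":3},{"tx":0,"ty":0,"tz":0.1,"rx":0,"ry":0,"rz":0,"claw":3}]'

```text
clock: 9.8
tool_pos: [514.1, 185.3, 111.4]
tcp_rot: [-0.384, 0.924, -0.0, 0.0]
force: [0.2, 0.1, -3.6]
width: 0.497
```

Emit:
arm_command --series '[{"tx":0,"ty":0,"tz":0.05,"rx":0,"ry":0,"rz":0,"claw":3},{"tx":0,"ty":0,"tz":0.05,"rx":0,"ry":0,"rz":0,"claw":3},{"tx":0,"ty":0,"tz":0.05,"rx":0,"ry":0,"rz":0,"claw":3}]'

```text
clock: 10.1
tool_pos: [514.2, 185.3, 111.3]
tcp_rot: [-0.384, 0.924, -0.0, 0.0]
force: [-1.0, -0.7, 0.8]
width: 0.499
```

Emit:
arm_command --series '[{"tx":0,"ty":0,"tz":0.05,"rx":0,"ry":0,"rz":0,"claw":3},{"tx":0,"ty":0,"tz":0.05,"rx":0,"ry":0,"rz":0,"claw":3},{"tx":0,"ty":0,"tz":0.05,"rx":0,"ry":0,"rz":0,"claw":3}]'

```text
clock: 10.4
tool_pos: [514.2, 185.3, 111.3]
tcp_rot: [-0.384, 0.924, -0.0, 0.0]
force: [-4.3, -0.3, 5.3]
width: 0.499
```

Contact came at z=111.3 against 111.4 predicted for home. The load went from -3.6 N to +5 N, so the head is seated. I check with a picture before letting go.

```bash
python3 -c "
from h import *
for n in('scene',): cv2.imwrite(f'pics/{n}5.png',grab_frame(n)[:,:,::-1])
im=cv2.imread('pics/scene5.png')[160:260,300:400]
cv2.imwrite('pics/c5.png',cv2.resize(im,(600,600),interpolation=cv2.INTER_CUBIC))
delta(514.6,185.5,111,135)
"
```

```text
t [-0.04 -0.02  0.03] r [-0.0001  0.0001  0.0018] clk 10.45 pos [514.2 185.3 111.3] F [-4.2 -2.5  5.8] T [-0.17  0.69  0.01] w 0.495 q [ 0.3   0.14  2.   -0.    1.   -2.06]
```

View pics/c5.png

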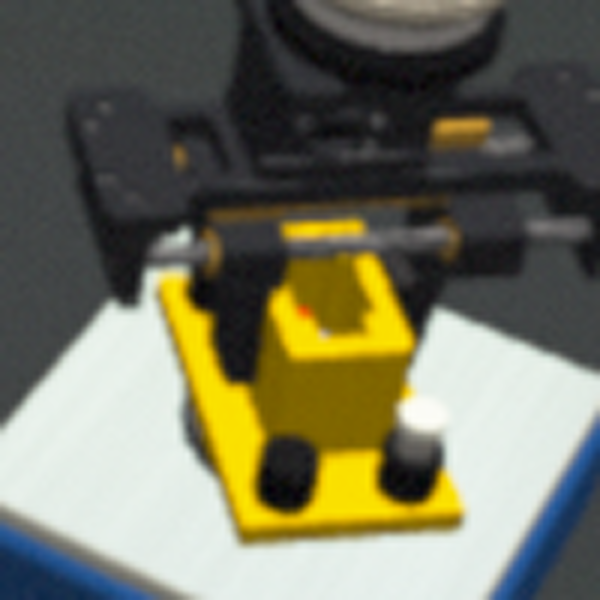

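The crop shows the plate flat on the disc, with the shaft top and red key inside the bore at crop (310,315). I release, widening slowly, then retreat straight up.

Emit:
arm_command --series '[{"tx":0,"ty":0,"tz":-0.05,"rx":0,"ry":0,"rz":0,"claw":4.6},{"tx":0,"ty":0,"tz":-0.05,"rx":0,"ry":0,"rz":0,"claw":5},{"tx":0,"ty":0,"tz":-0.05,"rx":0,"ry":0,"rz":0,"claw":6},{"tx":0,"ty":0,"tz":-0.05,"rx":0,"ry":0,"rz":0,"claw":7},{"tx":0,"ty":0,"tz":-0.05,"rx":0,"ry":0,"rz":0,"claw":8}]'

```text
clock: 10.95
tool_pos: [514.2, 185.3, 110.8]
tcp_rot: [-0.384, 0.924, -0.0, 0.0]
force: [0.1, 0.4, -0.1]
width: 0.819
```

Emit:
arm_command --series '[{"tx":0,"ty":0,"tz":0,"rx":0,"ry":0,"rz":0,"claw":8},{"tx":0,"ty":0,"tz":0,"rx":0,"ry":0,"rz":0,"claw":8},{"tx":0,"ty":0,"tz":0,"rx":0,"ry":0,"rz":0,"claw":8},{"tx":0,"ty":0,"tz":0,"rx":0,"ry":0,"rz":0,"claw":8}]'

```text
clock: 11.35
tool_pos: [514.1, 185.3, 110.9]
tcp_rot: [-0.384, 0.924, 0.0, 0.0]
force: [-0.7, -0.3, 0.1]
width: 0.906
```

Emit:
arm_command --series '[{"tx":0,"ty":0,"tz":-1,"rx":0,"ry":0,"rz":0,"claw":8},{"tx":0,"ty":0,"tz":-2.5,"rx":0,"ry":0,"rz":0,"claw":8},{"tx":0,"ty":0,"tz":-5,"rx":0,"ry":0,"rz":0,"claw":8},{"tx":0,"ty":0,"tz":-8,"rx":0,"ry":0,"rz":0,"claw":8},{"tx":0,"ty":0,"tz":-11,"rx":0,"ry":0,"rz":0,"claw":8}]'

```text
clock: 11.85
tool_pos: [514.3, 185.3, 223.5]
tcp_rot: [-0.384, 0.924, -0.0, 0.001]
force: [0.2, 0.1, 0.4]
width: 0.905
```

Emit:
arm_command --series '[{"tx":0,"ty":-3,"tz":0,"rx":0,"ry":0,"rz":0,"claw":8},{"tx":2,"ty":-6,"tz":0,"rx":0,"ry":0,"rz":0,"claw":8},{"tx":4,"ty":-9,"tz":0,"rx":0,"ry":0,"rz":0,"claw":8},{"tx":6,"ty":-12,"tz":0,"rx":0,"ry":0,"rz":0,"claw":8},{"tx":8,"ty":-14,"tz":0,"rx":0,"ry":0,"rz":0,"claw":8}]'

```text
clock: 12.35
tool_pos: [558.0, 28.0, 222.9]
tcp_rot: [-0.383, 0.924, -0.001, 0.001]
force: [0.8, -0.2, -0.7]
width: 0.904
```

```bash
python3 -c "
from h import *
for n in('scene','top'): cv2.imwrite(f'pics/{n}6.png',grab_frame(n)[:,:,::-1])
delta(514.6,185.5,111,135)
a=cv2.imread('pics/scene6.png');b=cv2.imread('pics/top6.png')
cv2.imwrite('pics/c6.png',np.hstack([cv2.resize(a[130:290,270:430],(400,400)),cv2.resize(b[120:280,80:240],(400,400))]))
c=np.radians(45);
print([proj('scene',[514.2+u*np.cos(c)-v*np.sin(c),185.3+u*np.sin(c)+v*np.cos(c),100]).round(1).tolist() for u,v in((65,40),(65,-40),(-65,-40),(-65,40))])
"
```

```text
t [-8.16 14.29 11.14] r [-0.0022  0.0006 -0.0018] clk 12.45 pos [557.5  26.8 222.7] F [-0.  -0.3 -0.5] T [ 0.1  -0.02 -0.02] w 0.906 q [ 0.    0.05  1.88 -0.    1.21 -2.35]
[[376.9, 244.5], [339.6, 247.2], [325.3, 205.4], [359.0, 203.3]]
```

View pics/c6.png

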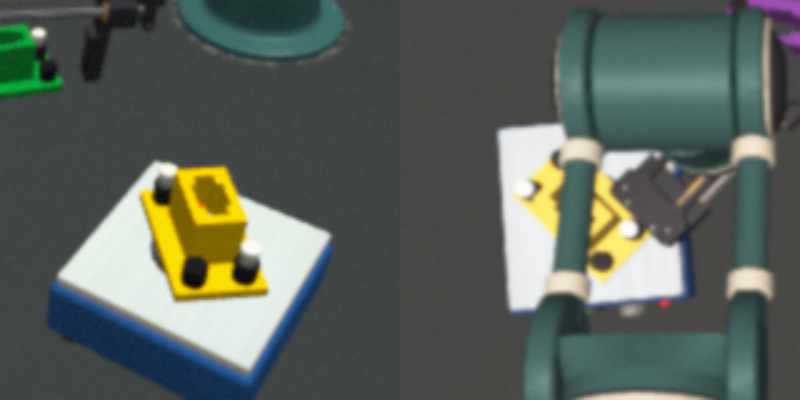

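View pics/scene6.png

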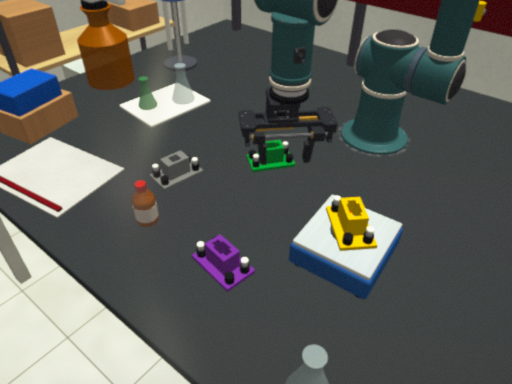

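The head is level on the disc. Its near plate corner is at (376,246) against (377,244.5) predicted for home. The grey head (176,168), bottle (145,203), green and purple look-alikes are where they began. I let the arm settle and hand in.

Emit:
arm_command --series '[{"tx":0,"ty":0,"tz":0,"rx":0,"ry":0,"rz":0,"claw":8},{"tx":0,"ty":0,"tz":0,"rx":0,"ry":0,"rz":0,"claw":8},{"tx":0,"ty":0,"tz":0,"rx":0,"ry":0,"rz":0,"claw":8}]'

```text
clock: 12.75
tool_pos: [556.8, 30.9, 221.3]
tcp_rot: [-0.384, 0.923, 0.0, 0.0]
force: [0.4, 0.5, -0.3]
width: 0.906
```

```bash
python3 -c "
from station import manip
print(manip.finish_job())"
```

```text
the job is handed in; nothing more can be done
None
```

I picked up the yellow head by its hub, turned it about 81° onto the shaft's keys and lowered it, still held, until it touched the disc. I then let go, backed off and handed the job in at 12.75 s; no verdict was reported.

- **Seating:** contact came at tool height 111.3 mm, against 111.4 mm predicted for fully home. The highest vertical force I read was about 6 N, and it fell to zero on release.
- **Last picture:** the head sits level on the disc. Its near plate corner is about 1.5 px from the predicted home position, which is within the calibration error.
- **Everything else:** the grey head, the bottle and the green and purple look-alikes are where they started.
- **Not confirmed:** the arm partly hid the shaker in the last top view, so the final check rests on the scene camera and the forces. No check failed or disagreed.

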